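Close a two-part ukulele mould with its hook cams

ROBOT

A 6-joint arm with a two-finger parallel gripper is mounted at the origin on a cart in front of the work surface, level with it; the furniture and walls round the work are solid. World frame = base frame: x ahead of the robot, y to its left, z up, the work surface at z = 0. Lengths are in m, angles in rad, forces in N, time in s.
With the tool pointing down it reaches from about 0.375 to 0.9 m from the base axis. Payload 3.1 kg.
Tool frame: the origin (TCP) lies midway between the tips of the shut fingers; the grasp point (between the pads) lies 19 mm behind it; z points along the fingers, y is the line along which they close (so a half turn about z gives the same grasp; the last joint's range is limited). The gripper opens to 85 mm and grips with 20 to 120 N. Pads are 22 mm wide; open, the fingers measure 114 mm over their backs; the gripper's body (76 mm by 85 mm) begins 54 mm behind the grasp point. The pads swing forward as they close: fully open they stand 13 mm farther back than shut.
Start: joints at [0.971, 0.527, 1.433, -0, 1.181, -0.178], TCP at [0.256, 0.57, 0.205] pointing down, gripper open.
Joint ranges: [-3.08, 3.08], [-0.75, 2.2], [0.22, 2.44], [-1.43, 4.57], [0, 2.65], [-2.85, 2.85]. Speed limits (rad/s): [2.79, 2.79, 3.14, 3.14, 3.14, 3.14].

INTERFACE

Orientations are given as a unit quaternion [x, y, z, w].
In Python, from station import manip gives the robot as it stands.
- The arm moves only by the tool drive_tool, never from a script. Its argument "motion" is a list that holds one entry, the list of rows, each a list of 5 numbers: the finger opening in mm, from 0 to 85.4, then the shift along the tool's x, y, z in units of 30 mm (1.0 is 30 mm), then the turn about the tool's z in units of 8 degrees (1.0 is 8 degrees). In form: [[[fingers, x, y, z, yaw], ...]]. A call has 1 to 10 rows; each row is the pose to reach, as a shift and turn from the pose commanded when the call began, along the tool's axes at that moment; what a row does not reach only later rows make up. A row lasts 1/10 s, in which the tool goes at most 50 mm and 8.59 degrees, less where a joint would pass 70% of its speed; a pose out of reach is approached as far as the arm can. A call with a gripper value outside its range is refused whole. The fingers move at their own pace and stop on an object; "squeeze" is the grip in N (left out, the last holds). Time passes only in rows, so rows that repeat a pose let the fingers close. It gives the time, the measured TCP pose, the force, the opening and the grip force at its end, in the units of the state.
- manip.sense(): the state, without advancing time (a new reading comes with each control period).
- manip.snapshot(name): name is "scene" or "top" or "wrist"; returns the picture (400x640x3 uint8, red, green, blue); there is no depth.
- manip.camera_model(name): a dict with "fov_y" (degrees; the focal length in pixels is half the picture's height over the tangent of half this angle, whatever the lens; pixels are square), "cx", "cy" (the principal point, pixels), "origin" and "orientation" of the camera in the world. Camera axes: x right, y up, looking along -z (the intrinsics and any distortion apply to the point x, -y, -z); pixel columns grow to the right and rows downward; lengths in m; the calibration is good to about 2 mm. A picture is of the moment at which its call begins: read the wrist's pose just before it. camera_model takes no time and is no camera call; for the wrist camera it gives the pose at the moment of the call.
- manip.sign_off(): hands the job in; it is judged then, once.
The state is a dict: "t": time; "q": joint angles; "qd": joint speeds; "tau": joint torques, N m; "tcp_pos": TCP position; "tool_rot": TCP orientation; "force": force on the tool from outside, world axes, zero at the start; "ft_torque": the same for the moment, N m; "finger_gap": opening from 0.0 (shut) to 1.0 (fully open); "gripper_force": force on a finger pad.
Only numpy, scipy, OpenCV 4.12 (cv2) and the standard library are available. Lean on these libraries where they do the work, as an engineer would, in place of code of your own. Each camera call takes 0.05 s, during which the arm holds its last target. There are 200 camera calls.

TASK

Close the small ukulele mould: set the loose half flat on the work board with its end faces against those of the fixed half, keys in their grooves, then swing both cam levers all the way home so that their hooks catch the pins and draw the two halves tight together. A lever left swung in has its hook in the way of the pin, so open it first; leave the glue bottle, mug and plane standing where they are.

Things in the scene. Friction and masses are not known exactly. Their poses are not given: they have to be found in the camera images.
- fixed_half: Plywood work board 12 mm thick (x -104 to 92, y -132 to 132), fixed to the bench, carrying the fixed mould half: a curved half wall at x 0 to 80, 22 mm thick, 45 high (top 57 above the bench). Origin: underside of the board, on the mating plane x = 0, midway between the two ends. z up, +x away from the open side, +y to the wider, lower-bout end. End faces at x = 0, |y| 86 to 118.
- key_left (a point): On fixed_half at x 0, y 103, z 57 mm: top of the upright tapered wooden key in the middle of the +y end face. The key stands 6 mm proud towards -x over the full height, 13 mm wide at the root, 6 mm at the tip. Axes as fixed_half
- key_right (a point): The same key at the other (neck) end: fixed_half x 0, y -103, z 57 mm. Note: even open, the tips of both hooks (59 to 65 mm above the bench) overhang the board in front of the end faces as far as x -30 at y +-118, so the loose half (top 57 when on the board, pin heads 70) has to be put down farther out and slid in under them along the board
- loose_half: Loose mould half, mirror image: 236 mm long, 80 deep, 45 high, wall 22 thick, 0.4 to 0.63 kg; starts on the bench. Origin: underside, below the middle of the waist wall, the place to grip (from above, across the wall along x; faces at x -11 and 11, straight 12 mm either way in y). Its end faces look to +x. Home: axes as fixed_half, origin at x -52, y 0, z 12 of fixed_half.
- seam_left (a point): On loose_half at x 52, y 103, z 0 mm: foot of its +y end face, in the middle of an upright groove 16.5 mm wide, 9 deep, that takes the key. Home: fixed_half x 0, y 103, z 12. A steel pin, 8 mm thick with a 12 mm head, stands 13 mm high on top of this end at loose_half x 38, y 103
- seam_right (a point): The same at the neck end: loose_half x 52, y -103, z 0 mm; pin at x 38, y -103. Home: fixed_half x 0, y -103, z 12. The outer face of the wall (where it can be pushed home) lies at loose_half x -28 at the lower bout, y 45, and x -18 at the upper bout, y -45
- cam_left (a joint): Hook cam on the +y end of fixed_half, rad: 0 open stop, 1.57 home, 1.6 stop; grows counter-clockwise from above. Steel plate 59 to 65 mm above the bench, hook reaches 39 mm from the pivot; stays where left (0.07 N m). Above 0.15 it blocks the pin; from 0.5 to 1.4 it draws the pin in, taking up gaps to 4 mm; beyond that it holds. Needs up to about 8 N at the knob.
- cam_right (a joint): The same cam, mirrored, on the -y end of fixed_half: grows clockwise from above
- knob_left (a point): Middle of the upright dark wooden knob of cam_left, 15 mm across, 65 to 93 mm above the bench, 70 mm from the pivot at fixed_half x 8, y 103. Lever direction: 45 deg from +x towards +y plus the cam angle (open at x 57, y 152; home at x -41, y 152 of fixed_half). Can be pushed sideways with closed fingers from above.
- knob_right (a point): The same knob of cam_right, mirrored in y: pivot fixed_half x 8, y -103; open at x 57, y -152; home at x -41, y -152
- glue_bottle: White glue bottle with orange nozzle, 62 x 58 x 160 mm, standing behind the fixed half; origin under its middle. Leave alone.
- mug: Spotted mug, 78 x 114 x 93 mm, right at the back; origin under its middle. Leave alone.
- thumb_plane: Small plane, 66 x 96 x 34 mm, at the front of the bench; origin under its middle. Leave alone.

How it is judged:
At the end, for the whole second after the job is handed in: Both end faces of the loose half within 1.5 mm of those of the fixed half, within 4 mm along the seam, less than 2.5 mm off the board and tilted under 0.02 rad; both cams at 1.4 rad or more and each pulling on its pin with over 1.5 N; the loose half at rest (x of seam_left in the frame of fixed_half between -0.0015 and 0.0015 m and y of seam_left in the frame of fixed_half between 0.099 and 0.107 m and z of each of seam_left, seam_right in the frame of fixed_half below 0.0145 m and value of joint each of cam_left, cam_right above 1.4 rad and contact force between each of cam_left, cam_right and loose_half above 1.5 N and x of seam_right in the frame of fixed_half between -0.0015 and 0.0015 m and y of seam_right in the frame of fixed_half between -0.107 and -0.099 m and angle between loose_half's own z axis and vertical below 0.02 rad and linear speed of loose_half below 0.01 m/s); the robot touches nothing.
It fails at once if the glue bottle is moved by more than 20 mm or tipped (distance of glue_bottle from where it was at the start of the episode above 0.02 m or angle between glue_bottle's own z axis and vertical above 0.2 rad).
It fails at once if the mug is moved by more than 20 mm or tipped (distance of mug from where it was at the start of the episode above 0.02 m or angle between mug's own z axis and vertical above 0.2 rad).
It fails at once if the plane is moved by more than 20 mm or tipped (distance of thumb_plane from where it was at the start of the episode above 0.02 m or angle between thumb_plane's own z axis and vertical above 0.2 rad).
It also fails if it takes over 72 s, if anything falls off the work surface, if the arm or the gripper's body presses on something with over 40 N, if the wrist force passes 120 N, or if a joint passes its speed limit or range.

## Working session

There is one attempt and no reset: what is moved stays moved. The work goes in short steps, Python scripts to look and compute and a tool call to move; the robot and the scene stay as the last step left them, time stands still between calls to the robot, and variables do not carry over. Pictures are saved under pics/ and viewed, at most 10 in all, crops included, and the job is handed in when it is done.

Besides the shell and the picture viewer there is one more tool, called after ">>>" as name([rows], argument=value, ...), one row to a line, values as JSON. drive_tool: Moves the arm, as the interface text tells. Its arguments: {"type":"object","properties":{"motion":{"type":"array","items":{"type":"array","items":{"type":"array","items":{"type":"number"}}}},"squeeze":{"type":"number"}},"required":["motion"]}

```bash
mkdir -p pics; ls; python3 - <<'E'
from station import manip
import cv2
s=manip.sense();print({k:s[k] for k in('t','q','tcp_pos','tool_rot','finger_gap')})
for n in("scene","top","wrist"):
    print(n,manip.camera_model(n)); cv2.imwrite(f"pics/{n}0.png",manip.snapshot(n)[:,:,::-1])
E
```

```text
pics
{'t': 0.0, 'q': array([ 9.70503827e-01,  5.28472208e-01,  1.43393926e+00, -1.31421389e-05,
        1.18137671e+00, -1.78489685e-01]), 'tcp_pos': array([0.25539709, 0.56957229, 0.20351821]), 'tool_rot': array([ 2.09338847e-01,  9.77842545e-01, -1.01789338e-03, -4.11117701e-04]), 'finger_gap': 1.0027328798882418}
scene {'fov_y': 44.94575074425818, 'cx': 317.90121618908483, 'cy': 201.13649120798422, 'origin': array([-0.05089819, -0.592519  ,  1.12161203]), 'orientation': array([ 0.35113822, -0.11794025, -0.28064327,  0.88545548])}
top {'fov_y': 50.82967106084528, 'cx': 325.0225728143452, 'cy': 202.47514792874335, 'origin': array([0.31547297, 0.21591359, 1.34279698]), 'orientation': array([-0.06427396,  0.06799025,  0.71054115, -0.69740767])}
wrist {'fov_y': 61.17832053767739, 'cx': 316.20665166350466, 'cy': 195.09728779388692, 'origin': array([0.18455868, 0.6020979 , 0.37233981]), 'orientation': array([-0.13059126, -0.08358812,  0.53691918,  0.82926277])}
```

View pics/top0.png

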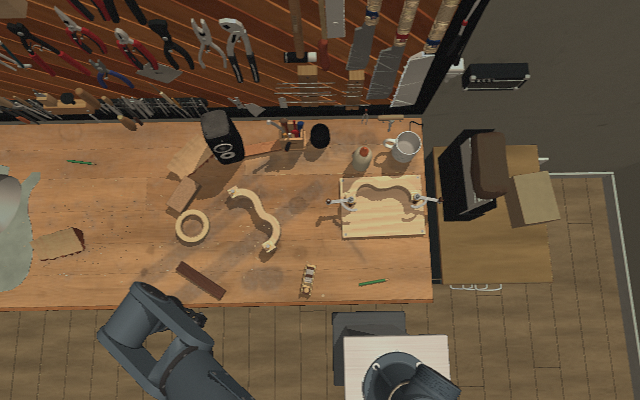

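View pics/scene0.png

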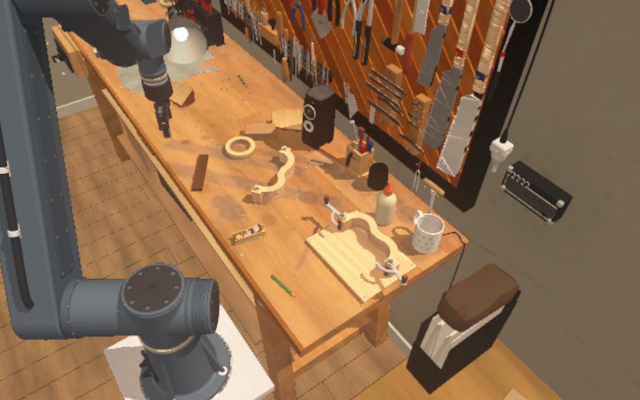

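```bash
cat > h.py <<'E'
import numpy as np,cv2
from scipy.spatial.transform import Rotation as R
from station import manip
def foc(c): return 200/np.tan(np.radians(c['fov_y']/2))
def ray(c,p):
    f=foc(c); p=np.atleast_2d(p).astype(float)
    d=np.c_[(p[:,0]-c['cx'])/f,-(p[:,1]-c['cy'])/f,-np.ones(len(p))]
    return np.array(c['origin']),R.from_quat(c['orientation']).apply(d)
def cast(c,p,z):
    o,d=ray(c,p); return o+d*((z-o[2])/d[:,2])[:,None]
def proj(c,P):
    v=R.from_quat(c['orientation']).inv().apply(np.atleast_2d(P)-c['origin']); f=foc(c)
    return np.c_[c['cx']-f*v[:,0]/v[:,2],c['cy']+f*v[:,1]/v[:,2]]
def tri(obs): # [(cam,px)...] -> least squares point, residual
    A=np.zeros((3,3));b=np.zeros(3)
    for c,p in obs:
        o,d=ray(c,p);d=d[0]/np.linalg.norm(d[0]);M=np.eye(3)-np.outer(d,d);A+=M;b+=M@o
    return np.linalg.solve(A,b)
E
python3 - <<'E'
from h import *
im=cv2.imread('pics/top0.png')[130:280,225:450]
cv2.imwrite('pics/topc.png',cv2.resize(im,None,fx=3.5,fy=3.5,interpolation=cv2.INTER_CUBIC))
c=manip.camera_model('top')
for p,z in [((340,177),.012),((419,174),.012),((425,235),.012),((342,239),.012),((235,189),.045),((268,246),.045),((258,212),.045),((329,202),.08),((437,200),.08)]:
    print(p,cast(c,p,z).round(3))
E
```

```text
(340, 177) [[0.651 0.156 0.012]]
(419, 174) [[ 0.657 -0.102  0.012]]
(425, 235) [[ 0.457 -0.109  0.012]]
(342, 239) [[0.449 0.155 0.012]]
(235, 189) [[0.61  0.49  0.045]]
(268, 246) [[0.428 0.385 0.045]]
(258, 212) [[0.535 0.417 0.045]]
(329, 202) [[0.556 0.195 0.08 ]]
(437, 200) [[ 0.556 -0.136  0.08 ]]
```

View pics/topc.png

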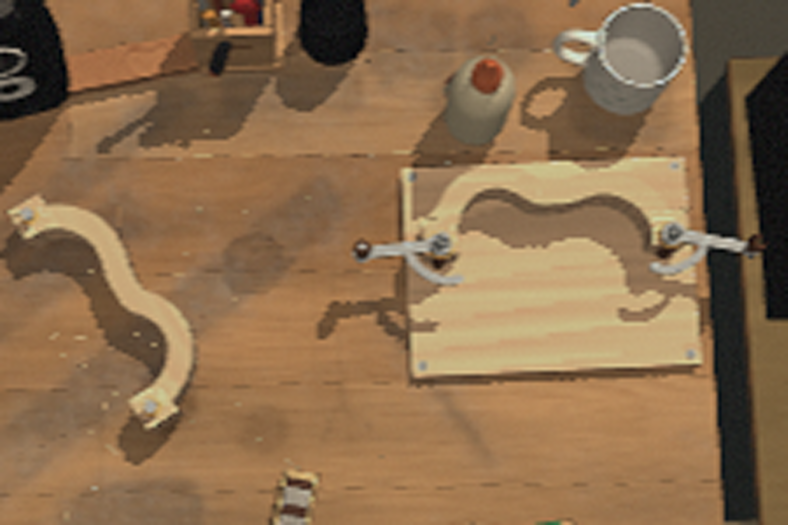

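>>> drive_tool([
  [[85, -1, -0.5, -1.5, -0.5], [85, -2.5, -1.3, -2.5, -1], [85, -4, -2.1, -3, -1.5], [85, -5.5, -3, -3.2, -2], [85, -7, -3.8, -3.2, -2.5], [85, -8.5, -4.6, -3.2, -3], [85, -10, -5.4, -3.2, -3], [85, -11, -6, -3.2, -3], [85, -11.8, -6.4, -3.2, -3], [85, -11.8, -6.4, -3.2, -3]],
])

```text
t: 1.15
tcp_pos: [0.5031, 0.2464, 0.3001]
tool_rot: [0.004, 1.0, -0.001, 0.001]
force: [0.2, -0.4, -0.1]
finger_gap: 0.993
gripper_force: 0.0
```

```bash
cat >> h.py <<'E'
import pickle
def shot(name):
    s=manip.sense();c=manip.camera_model('wrist');im=manip.snapshot('wrist')[:,:,::-1]
    cv2.imwrite(f'pics/{name}.png',im);pickle.dump((s,c),open(f'pics/{name}.pkl','wb'))
    x=R.from_quat(s['tool_rot']).as_matrix()
    print('t',s['t'],'tcp',s['tcp_pos'].round(4),'yaw_y',np.degrees(np.arctan2(x[1,1],x[0,1])).round(2),'F',np.round(s['force'],1),'cam',c['origin'].round(3))
    return s,c,im
def load(name): return (*pickle.load(open(f'pics/{name}.pkl','rb')),cv2.imread(f'pics/{name}.png'))
E
python3 - <<'E'
from h import *
shot('w1')
E
```

```text
t 1.15 tcp [0.5031 0.2464 0.3001] yaw_y 89.49 F [ 0.2 -0.4 -0.1] cam [0.425 0.247 0.469]
```

View pics/w1.png

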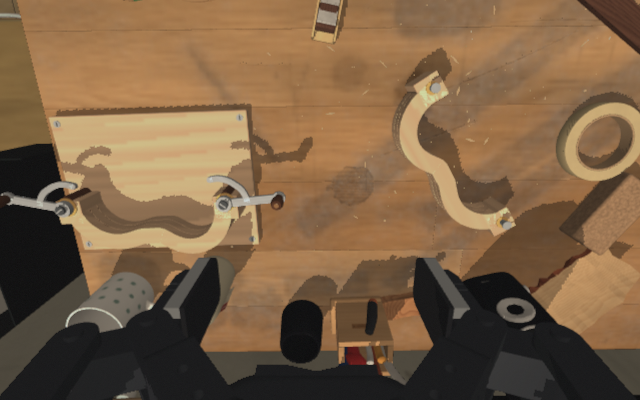

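>>> drive_tool([
  [[0, -0.5, -1.5, 0.3, 0], [0, -1, -3, 0.8, 0], [0, -1.5, -4.5, 1.2, 0], [0, -1.9, -6, 1.7, 0], [0, -1.9, -7.5, 1.7, 0], [0, -1.9, -7.5, 1.7, 0], [0, -1.9, -7.5, 1.7, 0]],
])

```text
t: 1.9
tcp_pos: [0.5561, 0.0254, 0.2492]
tool_rot: [0.002, 1.0, 0.001, -0.001]
force: [-0.4, 0.2, -0.1]
finger_gap: -0.003
gripper_force: 0.0
```

```bash
python3 - <<'E'
from h import *
shot('w2')
E
```

```text
t 1.9 tcp [0.5561 0.0254 0.2492] yaw_y 89.77 F [-0.4  0.2 -0.1] cam [0.478 0.026 0.418]
```

View pics/w2.png

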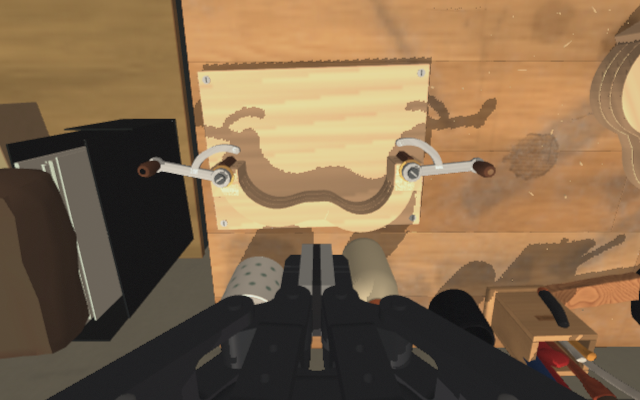

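```bash
cat >> h.py <<'E'
def blob(im,p,mask,r=8,show=False):
    x,y=int(p[0]),int(p[1]);w=im[y-r:y+r+1,x-r:x+r+1].astype(int)
    m=mask(w);v,u=np.nonzero(m);return np.array([x-r+u.mean(),y-r+v.mean()]) if len(u) else None
blue=lambda w:(w[...,0]>=w[...,2]-12)&(w.max(-1)>60)
E
python3 - <<'E'
from h import *
s1,c1,i1=load('w1');s2,c2,i2=load('w2')
A=[(57,124),(243,118),(252,239),(88,244),(65,209),(223,204)];B=[(207,80),(421,73),(414,217),(224,223),(222,178),(411,172)]
for n,a,b in zip(['S-x-y','S-x+y','S+x+y','S+x-y','pivR','pivL'],A,B):
    r=9 if n[0]=='p' else 6
    a2=blob(i1,a,blue,r);b2=blob(i2,b,blue,r);z=.068 if n[0]=='p' else .012
    if a2 is None or b2 is None: print(n,a2,b2);continue
    print(n,a2.round(1),b2.round(1),tri([(c1,a2),(c2,b2)]).round(4),cast(c1,a2,z)[0].round(4),cast(c2,b2,z)[0].round(4))
# board outline in w2: bright yellow
hsv=cv2.cvtColor(i2,cv2.COLOR_BGR2HSV)
for p in [(300,100),(300,55),(100,20),(487,170),(148,169),(230,215)]: print(p,hsv[p[1],p[0]],end=' ')
brown=lambda w:(w.max(-1)<95)&(w[...,2]>w[...,0]+12)
for p in [(145,169),(487,170)]: print(p,blob(i2,p,brown,14), cast(c2,p,.093)[0].round(4))
E
```

```text
S-x-y [ 56.  123.5] [206.   80.5] [ 0.4706 -0.0994  0.0117] [ 0.4698 -0.0994  0.012 ] [ 0.4713 -0.0991  0.012 ]
S-x+y [239. 117.] [421.   72.5] [0.4636 0.1445 0.0119] [0.4635 0.1445 0.012 ] [0.4638 0.1445 0.012 ]
S+x+y [251.2 238.5] [412.  217.3] [0.6392 0.1487 0.0124] [0.6394 0.1486 0.012 ] [0.6393 0.1488 0.012 ]
S+x-y [ 88.  243.5] None
pivR [ 63.6 208.1] [220.7 177.1] [ 0.5716 -0.0783  0.0616] [ 0.5691 -0.0732  0.068 ] [ 0.5701 -0.0764  0.068 ]
pivL [223.7 203. ] [411.9 171.3] [0.5654 0.1285 0.0642] [0.564  0.1296 0.068 ] [0.5646 0.1274 0.068 ]
(300, 100) [ 22  86 230] (300, 55) [ 15 132 212] (100, 20) [ 18 131 152] (487, 170) [ 11 137 112] (148, 169) [ 10 132  77] (230, 215) [ 19  96 230] (145, 169) [148.95884774 167.90534979] [ 0.5549 -0.1428  0.093 ]
(487, 170) [480.83908046 166.85057471] [0.5574 0.1941 0.093 ]
```

```bash
python3 - <<'E'
from h import *
s2,c2,i2=load('w2')
hsv=cv2.cvtColor(i2,cv2.COLOR_BGR2HSV).astype(int)
m=((hsv[...,0]>=18)&(hsv[...,1]<112)&(hsv[...,2]>200)).astype(np.uint8)
def edge(fn,rng):
    P=[]
    for k in rng:
        q=fn(k)
        if q: P.append(q)
    W=cast(c2,P,.012)[:,:2]; return W
def fr(u):
    v=np.nonzero(m[55:110,u])[0]; return (u,55+v[0]-.5) if len(v) else None
def le(v):
    u=np.nonzero(m[v,190:260])[0]; return (190+u[0]-.5,v) if len(u) else None
def ri(v):
    u=np.nonzero(m[v,380:440])[0]; return (380+u[-1]+.5,v) if len(u) else None
def fit(W,ax):  # robust line
    o=1-ax
    k=np.ones(len(W),bool)
    for _ in range(6):
        p=np.polyfit(W[k,o],W[k,ax],1);r=W[:,ax]-np.polyval(p,W[:,o]);k=abs(r)<max(.0008,1.5*np.median(abs(r)))
    return p,k.sum(),r[k].std()
F=fit(edge(fr,range(215,415)),0);L=fit(edge(le,list(range(85,120))+list(range(185,215))),1);Rr=fit(edge(ri,list(range(80,95))+list(range(130,155))+list(range(185,210))),1)
for n,x in(('front',F),('right(-y)',L),('left(+y)',Rr)): print(n,x)
th=[-np.arctan(F[0][0]),np.arctan(L[0][0]),np.arctan(Rr[0][0])];print(np.degrees(th))
E
```

```text
front (array([-0.021844  ,  0.45898746]), np.int64(197), np.float64(0.0003525748107427464))
right(-y) (array([ 0.03112395, -0.12273523]), np.int64(49), np.float64(0.00038376213625651654))
left(+y) (array([0.02868892, 0.13952505]), np.int64(39), np.float64(0.00047456465532947))
[1.25137009 1.78269572 1.64330344]
```

>>> drive_tool([
  [[0, 0.3, 1.5, 0.5, 0], [0, 0.6, 3, 1, 0], [0, 1.0, 4.5, 2, 0], [0, 1.13, 5.65, 3, 0], [0, 1.13, 5.65, 4, 0], [0, 1.13, 5.65, 5, 0], [0, 1.13, 5.65, 5.7, 0], [0, 1.13, 5.65, 5.7, 0]],
])

```text
t: 2.75
tcp_pos: [0.5197, 0.1966, 0.076]
tool_rot: [-0.0, 1.0, -0.0, -0.003]
force: [-0.9, 0.2, 0.3]
finger_gap: 0.001
gripper_force: 0.0
```

```bash
python3 - <<'E'
from h import *
shot('w3')
E
```

```text
t 2.75 tcp [0.5197 0.1966 0.076 ] yaw_y 90.04 F [-0.9  0.2  0.3] cam [0.443 0.197 0.245]
```

View pics/w3.png

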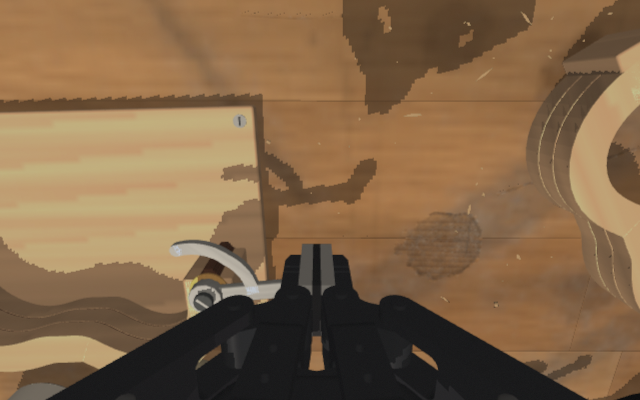

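>>> drive_tool([
  [[0, -0.4, 0, 0, 0], [0, -0.8, 0, 0, 0], [0, -1.1, -0.05, 0, 0], [0, -1.4, -0.1, 0, 0], [0, -1.7, -0.2, 0, 0], [0, -2.0, -0.35, 0, 0], [0, -2.25, -0.5, 0, 0], [0, -2.4, -0.55, 0, 0], [0, -2.4, -0.55, 0, 0]],
])

```text
t: 3.7
tcp_pos: [0.5959, 0.1773, 0.0784]
tool_rot: [0.002, 1.0, 0.0, 0.0]
force: [-0.2, -0.4, -0.3]
finger_gap: 0.001
gripper_force: 0.0
```

>>> drive_tool([
  [[0, 0.7, 0, 0, 0], [0, 1.4, 0, -1, 0], [0, 2.5, -0.5, -2.2, 0], [0, 2.53, -2, -2.8, 0], [0, 2.53, -3.5, -2.8, 0], [0, 2.53, -5, -2.8, 0], [0, 2.53, -6.5, -2.8, 0], [0, 2.53, -8, -2.8, 0], [0, 2.53, -9.3, -2.8, 0], [0, 2.53, -10.7, -2.8, 0]],
])

```text
t: 4.7
tcp_pos: [0.5174, -0.144, 0.1625]
tool_rot: [0.001, 1.0, 0.0, -0.0]
force: [1.0, 0.1, -0.1]
finger_gap: -0.003
gripper_force: 0.0
```

>>> drive_tool([
  [[0, 0, 0, 0.8, 0], [0, 0, 0, 1.8, 0], [0, 0, 0, 2.8, 0], [0, 0, 0, 2.8, 0]],
])

```text
t: 5.1
tcp_pos: [0.5149, -0.1413, 0.0753]
tool_rot: [0.002, 1.0, 0.002, -0.004]
force: [-1.1, -0.2, -0.3]
finger_gap: -0.001
gripper_force: 0.0
```

>>> drive_tool([
  [[0, -0.4, 0, 0, 0], [0, -0.8, 0, 0, 0], [0, -1.1, 0.05, 0, 0], [0, -1.4, 0.1, 0, 0], [0, -1.7, 0.2, 0, 0], [0, -2.0, 0.35, 0, 0], [0, -2.3, 0.5, 0, 0], [0, -2.6, 0.55, 0, 0], [0, -2.6, 0.55, 0, 0]],
])

```text
t: 6.0
tcp_pos: [0.5979, -0.1265, 0.0786]
tool_rot: [0.001, 1.0, -0.0, 0.001]
force: [-0.5, -0.7, -0.9]
finger_gap: 0.002
gripper_force: 0.0
```

>>> drive_tool([
  [[0, -0.15, 0, 0, 0], [0, -0.15, 0, 0, 0], [0, 0.7, 0, 0, 0], [0, 1.4, 0, -1, 0], [0, 2, 0.5, -2.2, 0], [0, 1.7, 2, -3.5, 0], [0, 1.5, 3.5, -5, 0], [0, 1.5, 5, -5.7, 0], [0, 1.5, 6, -5.7, 0], [0, 1.5, 6, -5.7, 0]],
])

```text
t: 7.0
tcp_pos: [0.5521, 0.0585, 0.2521]
tool_rot: [-0.001, 1.0, 0.001, 0.002]
force: [0.7, -0.9, -0.3]
finger_gap: 0.003
gripper_force: 0.0
```

```bash
python3 - <<'E'
from h import *
s,c,i=shot('w4')
O=np.array([.5607,.0249]);a=np.radians(1.5)
def fx(x,y,z): return [O[0]+x*np.cos(a)-y*np.sin(a),O[1]+x*np.sin(a)+y*np.cos(a),z]
j=i.copy()
for P in [fx(.008,.103,.068),fx(.008,-.103,.068),fx(.057,.152,.093),fx(.057,-.152,.093),fx(0,.103,.057),fx(0,-.103,.057),fx(-.104,.132,.012),fx(-.104,-.132,.012)]:
    u,v=proj(c,P)[0];print(np.round([u,v],1));cv2.circle(j,(int(round(u)),int(round(v))),3,(255,0,255),1)
cv2.imwrite('pics/w4m.png',j)
E
```

```text
t 7.0 tcp [0.5521 0.0585 0.2521] yaw_y 90.17 F [ 0.7 -0.9 -0.3] cam [0.473 0.058 0.42 ]
[380.5 175.1]
[189.4 179.5]
[429.9 225.3]
[141.2 231.8]
[378.9 165.5]
[191.9 169.9]
[400.7  65.9]
[167.6  71.6]
```

View pics/w4m.png

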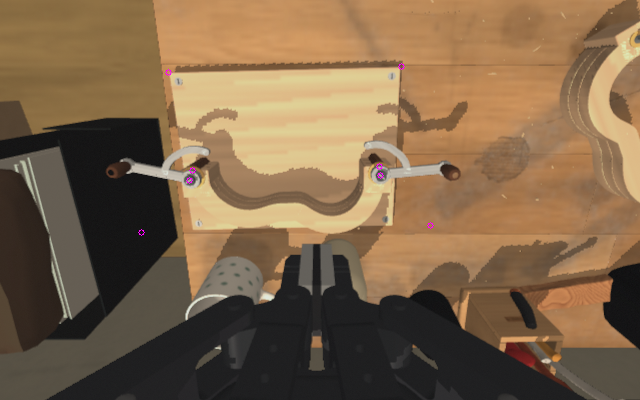

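```bash
python3 - <<'E'
from h import *
L=[load(n) for n in('w1','w2','w4')]
brown=lambda w:(w.max(-1)<125)&(w[...,2]>w[...,0]+18)
for n,ps in (('L',[(279,202),(485,170),(452,172)]),('R',[(7,199),(148,169),(117,170)])):
    o=[]
    for (s,c,i),p in zip(L,ps):
        b=blob(i,p,brown,13) if p[0]>13 else None
        if b is None: continue
        o.append((c,b));print(n,b.round(1),cast(c,b,.093)[0].round(4),cast(c,b,.08)[0].round(4))
    print(tri(o).round(4))
out=[cv2.resize(i[p[1]-30:p[1]+30,p[0]-60:p[0]+60],None,fx=3,fy=3) for (s,c,i),p in zip(L[1:],[(485,170),(452,172)])]
out+=[cv2.resize(i[p[1]-30:p[1]+30,p[0]-60:p[0]+60],None,fx=3,fy=3) for (s,c,i),p in zip(L[1:],[(148,169),(117,170)])]
cv2.imwrite('pics/k.png',np.vstack([np.hstack(out[:2]),np.hstack(out[2:])]))
s,c,i=load('w3');print(proj(c,[.5574,.1941,.08]),s['tcp_pos'],proj(c,s['tcp_pos']))
E
```

```text
L [277.1 201.4] [0.5539 0.1998 0.093 ] [0.5583 0.1981 0.08  ]
L [483.  168.2] [0.5556 0.1899 0.093 ] [0.5587 0.1965 0.08  ]
L [449.7 171.6] [0.5557 0.1919 0.093 ] [0.559  0.1972 0.08  ]
[0.5593 0.1979 0.0777]
R [148.2 168.2] [ 0.5541 -0.1395  0.093 ] [ 0.5572 -0.1461  0.08  ]
R [117.5 169.2] [ 0.5539 -0.1383  0.093 ] [ 0.5571 -0.146   0.08  ]
[ 0.5574 -0.1467  0.0789]
[[311.6477295  300.08211417]] [0.51968405 0.19658146 0.07604852] [[316.05707867 236.24332926]]
```

View pics/k.png

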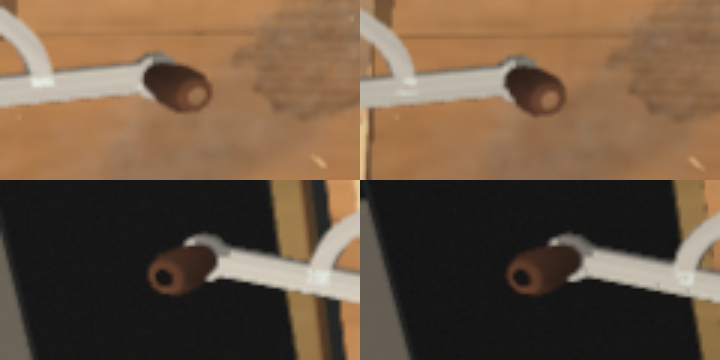

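>>> drive_tool([
  [[0, 0.4, 1.5, 0.5, 0], [0, 0.8, 3, 1.5, 0], [0, 1.0, 4.2, 3, 0], [0, 1.0, 4.65, 4.2, 0], [0, 1.0, 4.65, 5.2, 0], [0, 1.0, 4.65, 6.0, 0], [0, 1.0, 4.65, 6.0, 0]],
])

```text
t: 7.75
tcp_pos: [0.5189, 0.1912, 0.0656]
tool_rot: [0.002, 1.0, -0.001, -0.005]
force: [-0.3, -0.5, 0.5]
finger_gap: -0.001
gripper_force: 0.0
```

>>> drive_tool([
  [[0, -0.3, 0, 0, 0], [0, -0.5, 0, 0, 0], [0, -0.7, 0, 0, 0], [0, -0.9, 0, 0, 0], [0, -1.1, 0, 0, 0], [0, -1.3, 0, 0, 0]],
])

```text
t: 8.35
tcp_pos: [0.562, 0.193, 0.07]
tool_rot: [0.001, 1.0, 0.0, 0.0]
force: [0.0, 0.3, 0.3]
finger_gap: -0.005
gripper_force: 0.0
```

```bash
python3 - <<'E'
from h import *
s,c,i=shot('w5')
t=manip.snapshot('top')[:,:,::-1];u=manip.snapshot('scene')[:,:,::-1]
ct=manip.camera_model('top');cs=manip.camera_model('scene')
P=[.559,.198,.08]
a=proj(ct,P)[0].astype(int);b=proj(cs,P)[0].astype(int)
g=lambda im,p:cv2.resize(im[p[1]-25:p[1]+25,p[0]-33:p[0]+33],None,fx=6,fy=6,interpolation=cv2.INTER_CUBIC)
w=i[150:400,120:520]
w=cv2.resize(w,(792,int(792*250/400)))[:290]
cv2.imwrite('pics/m5.png',np.vstack([np.hstack([g(t,a),g(u,b)]),w]))
print(a,b)
E
```

```text
t 8.35 tcp [0.562 0.193 0.07 ] yaw_y 89.83 F [0.  0.3 0.3] cam [0.484 0.193 0.239]
[327 201] [326 198]
```

View pics/m5.png

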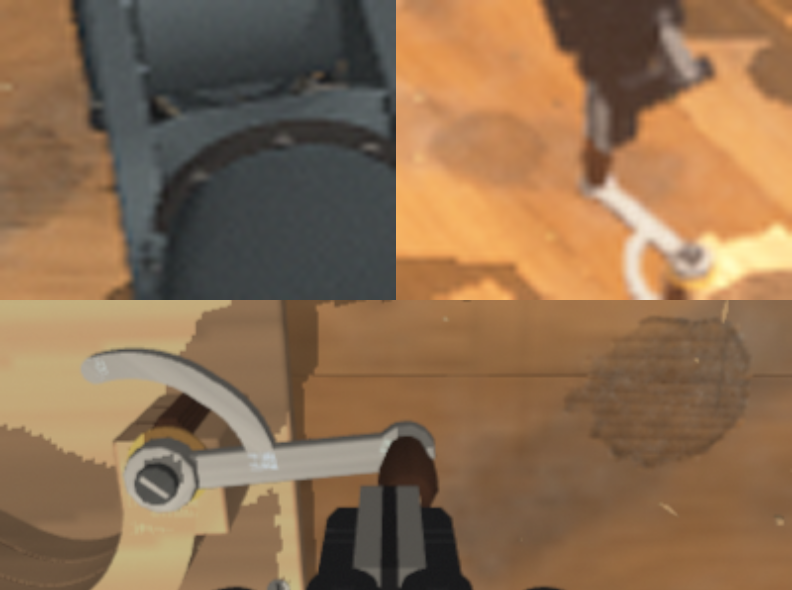

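```bash
python3 - <<'E'
from h import *
s,c,i=load('w5')
for dz in (-.01,0,.01,.02,.03): print(dz,proj(c,s['tcp_pos']+[0,0,dz]).round(1), proj(c,s['tcp_pos']+[-.011,0,dz]).round(1))
g=i[225:260,318].astype(int);print(g.sum(1))
for z in (.065,.08,.093): print(z,proj(c,[.559,.198,z]).round(1))
v=R.from_quat(c['orientation']).as_matrix();print(v.round(3))
E
```

```text
-0.01 [[316.1 228.9]] [[316.1 210.9]]
0 [[316.1 236.3]] [[316.1 217.5]]
0.01 [[316.1 244.5]] [[316.1 224.8]]
0.02 [[316.1 253.6]] [[316.1 233. ]]
0.03 [[316.1 263.9]] [[316.1 242.2]]
[ 93  87  92  91  97  96  98  99 102 102 108 104 107 110 111 111 118 125
 108  77  68  72  72  71  69  66  73  69  68  69  70  63  64  73  72]
0.065 [[325.1 227.5]]
0.08 [[325.9 239.1]]
0.093 [[326.6 250.9]]
[[ 0.003 -0.952 -0.308]
 [ 1.     0.003  0.001]
 [ 0.    -0.308  0.952]]
```

>>> drive_tool([
  [[0, 0, 0, -1, 0], [0, 1, 0.5, -1, 0], [0, 2, 1, -1, 0], [0, 2, 1, 0, 0], [0, 2, 1, 1, 0], [0, 2, 1, 1.5, 0], [0, 2, 1, 1.5, 0]],
])

```text
t: 9.2
tcp_pos: [0.4989, 0.2228, 0.0225]
tool_rot: [0.001, 1.0, -0.001, -0.003]
force: [0.5, 0.2, 0.2]
finger_gap: -0.0
gripper_force: 0.0
```

>>> drive_tool([
  [[0, 0, 0, 0.15, 0], [0, 0, 0, 0.3, 0], [0, 0, 0, 0.4, 0], [0, 0, 0, 0.5, 0], [0, 0, 0, 0.5, 0]],
])

```text
t: 9.7
tcp_pos: [0.5013, 0.2231, 0.0095]
tool_rot: [0.001, 1.0, -0.0, -0.0]
force: [0.1, 0.3, -0.1]
finger_gap: 0.002
gripper_force: 0.0
```

>>> drive_tool([
  [[0, 0, 0, 0.1, 0], [0, 0, 0, 0.2, 0], [0, 0, 0, 0.3, 0], [0, 0, 0, 0.3, 0]],
])

```text
t: 10.1
tcp_pos: [0.501, 0.223, 0.0]
tool_rot: [0.001, 1.0, -0.0, -0.0]
force: [0.2, 0.2, 0.1]
finger_gap: 0.0
gripper_force: 0.0
```

>>> drive_tool([
  [[0, 0, 0, 0.1, 0], [0, 0, 0, 0.2, 0], [0, 0, 0, 0.2, 0]],
])

```text
t: 10.4
tcp_pos: [0.501, 0.223, -0.0059]
tool_rot: [0.001, 1.0, -0.0, -0.0]
force: [-0.8, -0.5, -0.3]
finger_gap: 0.001
gripper_force: 0.0
```

No contact at -6 mm: the tips really stand higher than the reported TCP. Keep probing.

>>> drive_tool([
  [[0, 0, 0, 0.1, 0], [0, 0, 0, 0.2, 0], [0, 0, 0, 0.2, 0]],
])

```text
t: 10.7
tcp_pos: [0.501, 0.223, -0.0119]
tool_rot: [0.001, 1.0, -0.0, -0.0]
force: [-0.4, 0.3, -0.3]
finger_gap: -0.001
gripper_force: 0.0
```

>>> drive_tool([
  [[0, 0, 0, 0.1, 0], [0, 0, 0, 0.2, 0], [0, 0, 0, 0.2, 0]],
])

```text
t: 11.0
tcp_pos: [0.501, 0.223, -0.0179]
tool_rot: [0.002, 1.0, -0.0, -0.0]
force: [0.4, -0.4, -0.0]
finger_gap: -0.0
gripper_force: 0.0
```

>>> drive_tool([
  [[0, 0, 0, 0.1, 0], [0, 0, 0, 0.2, 0], [0, 0, 0, 0.2, 0]],
])

```text
t: 11.3
tcp_pos: [0.501, 0.223, -0.0239]
tool_rot: [0.001, 1.0, -0.0, -0.0]
force: [0.1, -0.2, 0.3]
finger_gap: -0.001
gripper_force: 0.0
```

>>> drive_tool([
  [[0, 0, 0, 0.1, 0], [0, 0, 0, 0.1, 0]],
])

```text
t: 11.5
tcp_pos: [0.5014, 0.2231, -0.0266]
tool_rot: [0.001, 1.0, 0.0, 0.0]
force: [0.1, 0.4, 0.3]
finger_gap: 0.004
gripper_force: 0.0
```

>>> drive_tool([
  [[0, 0, 0, 0.1, 0], [0, 0, 0, 0.1, 0]],
])

```text
t: 11.7
tcp_pos: [0.5015, 0.2231, -0.0268]
tool_rot: [0.001, 1.0, 0.0, 0.001]
force: [-3.3, -1.3, 20.5]
finger_gap: 0.002
gripper_force: 10.1
```

```bash
python3 - <<'E'
from h import *
s,c,i=shot('w6')
print(s['tau'].round(1),s['q'].round(3))
# tip edge vs earlier pictures
for n in('w3','w5','w6'):
    im=load(n)[2];print(n,im[228:252,318].astype(int).sum(1))
w=cv2.resize(i[130:350,180:460],None,fx=2.8,fy=2.6)
u=manip.snapshot('scene')[:,:,::-1];cs=manip.camera_model('scene')
p=proj(cs,[.501,.223,0.0])[0].astype(int);print(p)
np.save('pics/u6.npy',u)
cv2.imwrite('pics/m6.png',np.hstack([cv2.resize(u[p[1]-40:p[1]+40,p[0]-28:p[0]+28],(400,571)),cv2.resize(i[130:350,200:430],(390,571))]))
E
```

```text
t 11.7 tcp [ 0.5015  0.2231 -0.0268] yaw_y 89.85 F [-3.3 -1.3 20.5] cam [0.423 0.223 0.142]
[ -0.2 -34.   -6.9   0.1  -1.1  -0. ] [ 0.215  0.792  1.771 -0.     0.577 -1.353]
w3 [322 320 315 314 312 315 320 323 325 302 276 306 304 304 304 254 109  73
  73  70  66  71  67  70]
w5 [ 91  97  96  98  99 102 102 108 104 107 110 111 111 118 125 108  77  68
  72  72  71  69  66  73]
w6 [273 275 276 277 278 280 280 281 279 277 278 277 276 276 277 233 111  80
  85  85  82  79  84  82]
[306 219]
```

View pics/m6.png

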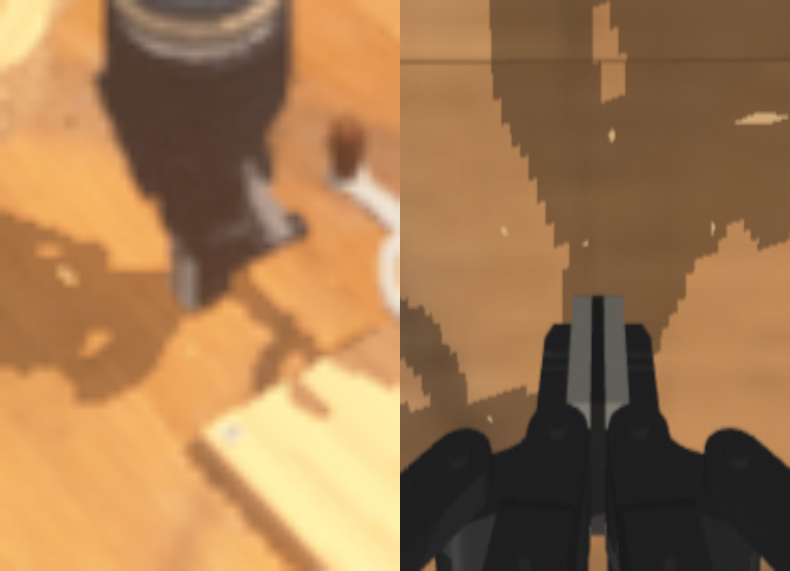

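```bash
python3 - <<'E'
from h import *
s,c,i=load('w6')
print(cast(c,[(316,243.6),(302,245),(332,245)],0.0).round(4),s['tcp_pos'])
print(i[246,290:345].astype(int).sum(1))
E
```

```text
[[0.4928 0.2231 0.    ]
 [0.4935 0.2167 0.    ]
 [0.4935 0.2305 0.    ]] [ 0.50150251  0.22314452 -0.02681416]
[406 406 406 409 407 378 273 272 275 275 275 277 279 280 282 282 279 281
 282 279 282 282 253 146  84  80  82  83  85 124 217 279 280 279 282 280
 281 279 280 281 282 277 271 272 272 270 273 269 270 272 272 271 271 270
 268]
```

>>> drive_tool([
  [[0, 0, 0, -0.5, 0], [0, 0, 0, -1.5, 0], [0, 0, 0, -2.4, 0], [0, 0.3, -0.8, -2.3, 0], [0, 0.3, -0.8, -2.3, 0]],
])

```text
t: 12.3
tcp_pos: [0.491, 0.1977, 0.0404]
tool_rot: [0.002, 1.0, -0.0, -0.001]
force: [0.2, 0.1, -0.6]
finger_gap: 0.003
gripper_force: 0.0
```

>>> drive_tool([
  [[0, -0.6, 0, -0.2, 0], [0, -1.2, 0, -0.2, 0], [0, -1.6, 0, -0.2, 0], [0, -2.0, 0, -0.2, 0], [0, -2.3, -0.1, -0.2, 0], [0, -2.6, -0.2, -0.2, 0], [0, -2.9, -0.33, -0.2, 0], [0, -3.2, -0.5, -0.2, 0], [0, -3.45, -0.6, -0.2, 0], [0, -3.45, -0.6, -0.2, 0]],
])

```text
t: 13.3
tcp_pos: [0.595, 0.1797, 0.0451]
tool_rot: [0.002, 1.0, -0.0, -0.002]
force: [-2.5, -1.2, -0.2]
finger_gap: -0.006
gripper_force: 1.5
```

>>> drive_tool([
  [[0, -0.1, 0, 0, 0], [0, -0.1, 0, 0, 0]],
])

```text
t: 13.5
tcp_pos: [0.595, 0.1797, 0.045]
tool_rot: [0.001, 1.0, -0.001, -0.004]
force: [-7.5, -2.3, 3.8]
finger_gap: -0.001
gripper_force: 3.6
```

>>> drive_tool([
  [[0, 0.7, 0, 0, 0], [0, 1.5, 0, -0.8, 0], [0, 2.3, -0.5, -1.8, 0], [0, 2.5, -2, -1.8, 0], [0, 2.5, -3.5, -1.8, 0], [0, 2.5, -5, -1.8, 0], [0, 2.5, -6.5, -1.8, 0], [0, 2.5, -8, -1.8, 0], [0, 2.5, -9.4, -1.8, 0], [0, 2.5, -10.8, -1.8, 0]],
])

```text
t: 14.5
tcp_pos: [0.5241, -0.1458, 0.1002]
tool_rot: [0.002, 1.0, -0.001, 0.002]
force: [0.3, 0.5, 0.2]
finger_gap: -0.0
gripper_force: 0.0
```

>>> drive_tool([
  [[0, 0.1, 0, 0.5, 0], [0, 0.1, 0, 1.2, 0], [0, 0.1, 0, 1.75, 0], [0, 0.1, 0, 1.75, 0], [0, 0.1, 0, 1.75, 0]],
])

```text
t: 15.0
tcp_pos: [0.5207, -0.1435, 0.0473]
tool_rot: [0.001, 1.0, -0.0, 0.001]
force: [0.1, 0.0, -0.4]
finger_gap: 0.001
gripper_force: 0.0
```

>>> drive_tool([
  [[0, -0.4, 0, 0, 0], [0, -0.8, 0, 0, 0], [0, -1.1, 0, 0, 0], [0, -1.4, 0.1, 0, 0], [0, -1.7, 0.2, 0, 0], [0, -2.0, 0.32, 0, 0], [0, -2.3, 0.45, 0, 0], [0, -2.55, 0.55, 0, 0], [0, -2.75, 0.6, 0, 0], [0, -2.8, 0.6, 0, 0]],
])

```text
t: 16.0
tcp_pos: [0.6029, -0.1236, 0.0464]
tool_rot: [0.001, 1.0, 0.001, -0.002]
force: [-2.5, 2.4, -0.1]
finger_gap: -0.003
gripper_force: 1.8
```

>>> drive_tool([
  [[0, 0.7, 0, 0, 0], [0, 1.5, 0, -0.8, 0], [0, 2, 1, -2.2, 0], [0, 2, 2.5, -3.6, 0], [0, 2, 4, -4.5, 0], [0, 2, 5.5, -4.8, 0], [40, 2, 7, -4.8, 0], [60, 2, 8.5, -4.8, 0], [85, 2, 10, -4.8, 0], [85, 2, 11.5, -4.8, 0]],
])

```text
t: 17.0
tcp_pos: [0.5463, 0.2223, 0.1919]
tool_rot: [0.001, 1.0, 0.0, 0.002]
force: [1.2, -0.0, 1.0]
finger_gap: 0.684
gripper_force: 0.0
```

>>> drive_tool([
  [[85, 0.4, 1.5, 0, 0], [85, 0.7, 3, 0, 0], [85, 1, 4.5, 0, 0], [85, 1, 5.7, 0, 0], [85, 1, 5.7, 0, 0], [85, 1, 5.7, 0, 0]],
])

```text
t: 17.6
tcp_pos: [0.5159, 0.3919, 0.1911]
tool_rot: [0.001, 1.0, 0.0, 0.001]
force: [-0.0, -0.4, 0.5]
finger_gap: 0.992
gripper_force: 0.0
```

```bash
python3 - <<'E'
from h import *
s,c,i=shot('w7')
s1,c1,i1=load('w1')
# pins: predicted px from w1 guesses
steel=lambda w:(w[...,0]>=w[...,2]-25)&(w.max(-1)>70)
for p in [(435,88),(505,222)]:
    a=blob(i1,p,steel,9)
    W=cast(c1,a if a is not None else p,.058)[0];q=proj(c,W)[0]
    b=blob(i,q,steel,22)
    print(p,a,W.round(4),q.round(1),b)
    if b is not None and a is not None: print(tri([(c1,a),(c,b)]).round(4))
E
```

```text
t 17.6 tcp [0.5159 0.3919 0.1911] yaw_y 89.94 F [-0.  -0.4  0.5] cam [0.438 0.392 0.36 ]
(435, 88) [434.73239437  87.42253521] [0.4282 0.3839 0.058 ] [306.3  73.5] [307.765625  73.671875]
[0.4282 0.385  0.0546]
(505, 222) [505.5        224.15151515] [0.6    0.4936 0.058 ] [418.2 256.6] [429.86956522 263.44202899]
[0.6142 0.5105 0.0368]
```

>>> drive_tool([
  [[60, 0.7, 0.5, -0.4, 0], [60, 1.3, 1, -0.7, 0], [60, 1.3, 1, -0.7, 0], [60, 1.3, 1, -0.7, 0]],
])

```text
t: 18.05
tcp_pos: [0.4772, 0.42, 0.2124]
tool_rot: [0.002, 1.0, -0.0, 0.001]
force: [-0.3, -0.1, 0.1]
finger_gap: 0.702
gripper_force: 0.0
```

```bash
python3 - <<'E'
from h import *
s,c,i=shot('w8')
s1,c1,i1=load('w1')
for W in ([.428,.385,.055],[.600,.4936,.055]):
    q=proj(c,W)[0];x,y=q.astype(int);r=18
    w=i[max(0,y-r):y+r+1,x-r:x+r+1].astype(int)
    g=(w[...,2]-w[...,0]); m=(g<30)&(w.max(-1)>60)
    n,l,st,ce=cv2.connectedComponentsWithStats(m.astype(np.uint8))
    print('pred',q.round(1)); 
    for k in range(1,n):
        if st[k,4]>8: print(st[k,4],(ce[k]+[x-r,max(0,y-r)]).round(1),cast(c,ce[k]+[x-r,max(0,y-r)],.055)[0].round(4))
a=[(434.7,87.4),(505.5,224.2)]
print([cast(c1,p,.055)[0].round(4) for p in a])
# wall mask
h=cv2.cvtColor(i,cv2.COLOR_BGR2HSV).astype(int)
m=((h[...,0]>=17)&(h[...,1]<115)&(h[...,2]>190)).astype(np.uint8)
n,l,st,ce=cv2.connectedComponentsWithStats(m)
for k in range(1,n):
    if st[k,4]>300: print(st[k])
o=np.array([.5345,.407]);
# sample along loose x through waist at several y, top plane z=.045
th=np.radians(122.3);X=np.array([np.cos(th),np.sin(th)]);Y=np.array([-X[1],X[0]])
ts=np.arange(-.03,.03,.0005)
for y in (-.009,-.004,0,.004,.009):
    P=np.array([[*(o+X*t+Y*y),.045] for t in ts]);q=proj(c,P)
    v=cv2.remap(i,q[None,:,0].astype(np.float32),q[None,:,1].astype(np.float32),cv2.INTER_LINEAR)[0].astype(int)
    hv=cv2.cvtColor(v[None].astype(np.uint8),cv2.COLOR_BGR2HSV)[0].astype(int)
    ok=(hv[:,0]>=17)&(hv[:,1]<115)&(hv[:,2]>190);k=np.nonzero(ok)[0]
    print(y,ts[k].min() if len(k) else None,ts[k].max() if len(k) else None,len(k)*.0005)
    if y==0: print(hv[::5].tolist())
E
```

```text
t 18.05 tcp [0.4772 0.42   0.2124] yaw_y 89.78 F [-0.3 -0.1  0.1] cam [0.399 0.42  0.381]
pred [278.8 118. ]
103 [278.9 118.2] [0.4282 0.3851 0.055 ]
pred [383.5 277.4]
84 [398.6 265. ] [0.5846 0.5091 0.055 ]
[array([0.4282, 0.3849, 0.055 ]), array([0.6014, 0.4954, 0.055 ])]
[ 255   98   46   54 1000]
[ 459  135   94   90 2929]
[   0  141   86   69 4619]
[ 247  143  135  140 3505]
[   0  212   63   32 1269]
[ 79 250  31  43 329]
[   0  264   53   46 1216]
-0.009 -0.00949999999999998 0.011000000000000038 0.021
-0.004 -0.009999999999999981 0.011000000000000038 0.021500000000000002
0 -0.00949999999999998 0.011000000000000038 0.021
[[14, 143, 160], [14, 144, 159], [15, 147, 158], [14, 147, 161], [14, 145, 164], [14, 143, 166], [14, 143, 166], [14, 143, 166], [16, 112, 191], [18, 98, 213], [18, 101, 213], [18, 100, 212], [18, 102, 213], [17, 102, 212], [17, 102, 212], [17, 102, 212], [18, 101, 213], [16, 105, 129], [14, 103, 109], [14, 104, 113], [15, 115, 113], [15, 135, 113], [14, 134, 110], [15, 134, 110]]
0.004 -0.00949999999999998 0.011500000000000038 0.021500000000000002
0.009 -0.011499999999999982 0.011000000000000038 0.023
```

>>> drive_tool([
  [[60, -0.6, -0.1, 0.5, -1], [60, -1.3, -0.3, 1.3, -2], [60, -1.93, -0.4, 2.2, -3], [60, -1.93, -0.4, 3.2, -4.09], [60, -1.93, -0.4, 4, -4.09], [60, -1.93, -0.4, 4, -4.09], [60, -1.93, -0.4, 4, -4.09]],
])

```text
t: 18.8
tcp_pos: [0.5349, 0.4079, 0.0916]
tool_rot: [-0.279, 0.96, -0.0, -0.0]
force: [-0.5, -0.1, 0.2]
finger_gap: 0.702
gripper_force: 0.0
```

```bash
python3 - <<'E'
from h import *
s,c,i=shot('w9')
o=np.array([.5351,.4081]);th=np.radians(122.5);X=np.array([np.cos(th),np.sin(th)]);Y=np.array([-X[1],X[0]])
ts=np.arange(-.03,.03,.0005)
for y in (.006,.012,.02,.03):
    q=proj(c,np.array([[*(o+X*t+Y*y),.045] for t in ts]))
    v=cv2.remap(i,q[None,:,0].astype(np.float32),q[None,:,1].astype(np.float32),cv2.INTER_LINEAR)
    hv=cv2.cvtColor(v,cv2.COLOR_BGR2HSV)[0].astype(int)
    k=np.nonzero((hv[:,0]>=16)&(hv[:,1]<118)&(hv[:,2]>180))[0];print(y,ts[k].min(),ts[k].max(),q[0].round())
m=R.from_quat(s['tool_rot']).as_matrix();d=np.r_[o,-.015]-s['tcp_pos'];print('shift units',(m.T@d/.03).round(2))
E
```

```text
t 18.8 tcp [0.5349 0.4079 0.0916] yaw_y 122.46 F [-0.5 -0.1  0.2] cam [0.469 0.366 0.26 ]
0.006 -0.010499999999999982 0.011000000000000038 [272. 199.]
0.012 -0.012999999999999984 0.010500000000000037 [272. 191.]
0.02 -0.01849999999999999 0.007000000000000034 [271. 179.]
0.03 -0.023499999999999993 0.0005000000000000282 [271. 164.]
shift units [-0.01  0.    3.55]
```

Well centred. Descend and grip.

>>> drive_tool([
  [[60, 0, 0, 1, 0], [60, 0, 0, 2, 0], [60, 0, 0, 2.8, 0], [60, 0, 0, 3.3, 0], [60, 0, 0, 3.55, 0], [60, 0, 0, 3.55, 0], [10, 0, 0, 3.55, 0], [10, 0, 0, 3.55, 0], [10, 0, 0, 3.55, 0], [10, 0, 0, 3.55, 0]],
], squeeze=60)

```text
t: 19.85
tcp_pos: [0.5353, 0.4098, -0.0128]
tool_rot: [-0.28, 0.96, 0.0, 0.001]
force: [-1.3, 0.7, 6.7]
finger_gap: 0.242
gripper_force: 62.6
```

>>> drive_tool([
  [[10, 0, 0, 0, 0], [10, 0, 0, -0.3, 0], [10, 0, 0, -0.8, 0], [10, 0, 0, -1.4, 0], [10, 0, 0, -1.6, 0], [10, 0, 0, -1.6, 0]],
])

```text
t: 20.45
tcp_pos: [0.535, 0.4094, 0.0349]
tool_rot: [-0.28, 0.96, 0.0, 0.001]
force: [0.4, 1.0, -4.4]
finger_gap: 0.242
gripper_force: 62.8
```

```bash
python3 - <<'E'
from h import *
shot('w10')
E
```

```text
t 20.45 tcp [0.535  0.4094 0.0349] yaw_y 122.56 F [ 0.4  1.  -4.4] cam [0.469 0.367 0.203]
```

>>> drive_tool([
  [[10, 0, 0, -1, 0.5], [10, 0.3, -0.3, -2, 1.5], [10, 0.9, -1, -2.7, 2.5], [10, 1.5, -1.7, -2.7, 3.5], [10, 2.2, -2.5, -2.7, 4.5], [10, 3, -3.3, -2.7, 5.5], [10, 3.8, -4.2, -2.7, 6.5], [10, 4.5, -5, -2.7, 7.5], [10, 5.2, -5.8, -2.7, 8.5], [10, 5.9, -6.6, -2.7, 9.5]],
])

```text
t: 21.5
tcp_pos: [0.4905, 0.1456, 0.1138]
tool_rot: [0.373, 0.928, -0.0, -0.001]
force: [0.7, -0.6, -4.0]
finger_gap: 0.244
gripper_force: 63.8
```

```bash
cat >> h.py <<'E'
def goto(x,y,z,yaw):
    s=manip.sense();m=R.from_quat(s['tool_rot']).as_matrix();a=np.degrees(np.arctan2(m[1,1],m[0,1]))
    print('t',s['t'],'tcp',s['tcp_pos'].round(4),'yaw',a.round(2),'F',np.round(s['force'],1),'units',(m.T@(np.array([x,y,z])-s['tcp_pos'])/.03).round(2),'turn',round((a-yaw)/8,2))
E
python3 -c "
from h import *
goto(.4707,.0225,.115,1.5)"
```

```text
t 21.5 tcp [0.4905 0.1456 0.1138] yaw 46.23 F [ 0.7 -0.6 -4. ] units [-2.36 -3.42 -0.04] turn 5.59
```

>>> drive_tool([
  [[10, -0.4, -0.6, 0, 1], [10, -0.9, -1.3, 0, 2], [10, -1.4, -2, 0, 3], [10, -1.9, -2.7, 0, 4], [10, -2.36, -3.42, 0, 5], [10, -2.36, -3.42, 0, 5.59], [10, -2.36, -3.42, 0, 5.59], [10, -2.36, -3.42, 0, 5.59]],
])

```text
t: 22.3
tcp_pos: [0.472, 0.0239, 0.1142]
tool_rot: [0.695, 0.719, -0.0, -0.001]
force: [0.8, 0.2, -3.9]
finger_gap: 0.24
gripper_force: 63.7
```

```bash
python3 -c "
from h import *
goto(.4707,.0225,.003,1.5)
s,c,i=shot('w11')
# where are pins/ends expected in the picture; check left pin + hook
O=np.array([.5607,.0249]);a=np.radians(1.5);Rm=np.array([[np.cos(a),-np.sin(a)],[np.sin(a),np.cos(a)]])
z0=s['tcp_pos'][2]+.0128
l=s['tcp_pos'][:2]
steel=lambda w:((w[...,2]-w[...,0])<30)&(w.max(-1)>60)
for y in(.103,-.103):
    q=proj(c,[*(l+Rm@[.038,y]),z0+.055])[0];b=blob(i,q,steel,14) if 14<q[0]<626 and 14<q[1]<386 else None;print(q.round(1),b, None if b is None else (Rm.T@(cast(c,b,z0+.055)[0][:2]-O)).round(4))
"
```

```text
t 22.3 tcp [0.472  0.0239 0.1142] yaw 1.93 F [ 0.8  0.2 -3.9] units [-0.05 -0.04  3.71] turn 0.05
t 22.3 tcp [0.472  0.0239 0.1142] yaw_y 1.93 F [ 0.8  0.2 -3.9] cam [0.47  0.102 0.283]
[461.6 -10.9] None None
[397.8 512.3] None None
```

>>> drive_tool([
  [[10, -0.05, -0.04, 0.8, 0.05], [10, -0.05, -0.04, 1.8, 0.05], [10, -0.05, -0.04, 2.7, 0.05], [10, -0.05, -0.04, 3.3, 0.05], [10, -0.05, -0.04, 3.6, 0.05], [10, -0.05, -0.04, 3.7, 0.05], [10, -0.05, -0.04, 3.7, 0.05]],
])

```text
t: 23.05
tcp_pos: [0.4717, 0.0224, 0.0036]
tool_rot: [0.698, 0.716, 0.0, 0.0]
force: [-0.4, 0.1, -5.0]
finger_gap: 0.249
gripper_force: 63.7
```

>>> drive_tool([
  [[10, 0, 0, 0.05, 0], [10, 0, 0, 0.1, 0], [10, 0, 0, 0.1, 0]],
])

```text
t: 23.35
tcp_pos: [0.4717, 0.0221, 0.001]
tool_rot: [0.698, 0.716, 0.0, 0.0]
force: [-0.5, 0.8, -5.2]
finger_gap: 0.245
gripper_force: 63.7
```

>>> drive_tool([
  [[10, 0, 0, 0.05, 0], [10, 0, 0, 0.08, 0], [10, 0, 0, 0.08, 0]],
])

```text
t: 23.65
tcp_pos: [0.4717, 0.0221, -0.0008]
tool_rot: [0.698, 0.716, 0.0, 0.001]
force: [-1.3, 0.6, 5.1]
finger_gap: 0.244
gripper_force: 64.8
```

```bash
python3 -c "
from h import *
s,c,i=shot('w12')
O=np.array([.5607,.0249]);a=np.radians(1.5);Rm=np.array([[np.cos(a),-np.sin(a)],[np.sin(a),np.cos(a)]])
print('tcp in fixed',Rm.T@(s['tcp_pos'][:2]-O))
l=s['tcp_pos'][:2];steel=lambda w:((w[...,2]-w[...,0])<30)&(w.max(-1)>60)
t=manip.snapshot('top')[:,:,::-1];cs=manip.camera_model('top');cv2.imwrite('pics/t12.png',t)
for n,cc,im in(('w',c,i),('top',cs,t)):
  for P in([.103-.065-.014-.052+.076-.014,.103,0],): pass
  for f in ([.008,.103,.068],[.008,-.103,.068]):
    q=proj(cc,[*(O+Rm@f[:2]),f[2]])[0];print(n,'piv',q.round(1))
  for y in(.103,-.103):
    q=proj(cc,[*(l+Rm@[.038,y]),.067])[0];print(n,'pin',q.round(1))
"
```

```text
t 23.65 tcp [ 0.4717  0.0221 -0.0008] yaw_y 1.44 F [-1.3  0.6  5.1] cam [0.47  0.101 0.168]
tcp in fixed [-0.08901802 -0.00049215]
w piv [688.9 -15.4]
w piv [533.2 513.2]
w pin [459.1 -12. ]
w pin [400.1 511.6]
top piv [350.5 199.2]
top piv [417.  196.3]
top pin [351.7 218.1]
top pin [418.7 215.1]
```

>>> drive_tool([
  [[10, 0, 0.2, -0.02, 0], [10, 0, 0.4, -0.02, 0], [10, 0, 0.6, -0.02, 0], [10, 0, 0.75, -0.02, 0], [10, 0, 0.9, -0.02, 0], [10, 0, 0.97, -0.02, 0], [10, 0, 0.97, -0.02, 0]],
])

```text
t: 24.45
tcp_pos: [0.4989, 0.0233, -0.0009]
tool_rot: [0.698, 0.716, -0.001, -0.001]
force: [-4.6, -0.2, 6.5]
finger_gap: 0.242
gripper_force: 65.0
```

>>> drive_tool([
  [[10, 0, 0.06, 0, 0], [10, 0, 0.12, 0, 0], [10, 0, 0.18, 0, 0], [10, 0, 0.22, 0, 0], [10, 0, 0.22, 0, 0]],
])

```text
t: 24.95
tcp_pos: [0.5048, 0.0235, -0.0008]
tool_rot: [0.698, 0.716, -0.001, -0.002]
force: [-6.3, -0.2, 6.9]
finger_gap: 0.243
gripper_force: 65.2
```

>>> drive_tool([
  [[10, 0, 0.06, 0, 0], [10, 0, 0.13, 0, 0], [10, 0, 0.13, 0, 0]],
])

```text
t: 25.25
tcp_pos: [0.5068, 0.0236, -0.0008]
tool_rot: [0.698, 0.716, -0.003, -0.003]
force: [-9.7, -1.5, 10.9]
finger_gap: 0.241
gripper_force: 65.6
```

>>> drive_tool([
  [[10, 0, 0.05, 0, 0], [10, 0, 0.1, 0, 0], [10, 0, 0.1, 0, 0]],
])

```text
t: 25.55
tcp_pos: [0.5068, 0.0236, -0.0007]
tool_rot: [0.697, 0.717, -0.005, -0.005]
force: [-15.0, -4.2, 15.6]
finger_gap: 0.244
gripper_force: 66.4
```

>>> drive_tool([
  [[10, 0, -0.1, 0, 0], [30, 0, -0.12, 0, 0], [55, 0, -0.12, 0, 0], [60, 0, -0.12, -0.5, 0], [60, 0, -0.12, -1.5, 0], [60, 0, -0.12, -2.5, 0], [60, 0, -0.12, -4, 0], [40, 0, -0.12, -5.5, -1], [0, 0, -0.12, -7, -2], [0, 0, -0.12, -8, -3]],
])

```text
t: 26.55
tcp_pos: [0.513, 0.0229, 0.2427]
tool_rot: [0.532, 0.847, 0.002, 0.003]
force: [0.4, -1.3, -0.5]
finger_gap: 0.199
gripper_force: 0.0
```

```bash
python3 -c "
from h import *
goto(.50,.02,.25,90)"
```

```text
t 26.55 tcp [0.513  0.0229 0.2427] yaw 25.77 F [ 0.4 -1.3 -0.5] units [ 0.1  -0.43 -0.25] turn -8.03
```

>>> drive_tool([
  [[0, 0, 0, -0.2, -1], [0, 0, 0, -0.2, -2], [0, 0, 0, -0.2, -3], [0, 0, 0, -0.2, -4], [0, 0, 0, -0.2, -5], [0, 0, 0, -0.2, -6], [0, 0, 0, -0.2, -7], [0, 0, 0, -0.2, -8], [0, 0, 0, -0.2, -8], [0, 0, 0, -0.2, -8]],
])

```text
t: 27.55
tcp_pos: [0.5111, 0.0231, 0.2449]
tool_rot: [0.006, 1.0, -0.0, 0.001]
force: [0.1, -0.2, 1.0]
finger_gap: 0.003
gripper_force: 0.0
```

```bash
python3 -c "
from h import *
s,c,i=shot('w13')
O=np.array([.5607,.0249]);a=np.radians(1.5);Rm=np.array([[np.cos(a),-np.sin(a)],[np.sin(a),np.cos(a)]])
def comps(f,r,z,lo=20):
    q=proj(c,[*(O+Rm@f),z])[0];x,y=q.astype(int);w=i[y-r:y+r+1,x-r:x+r+1].astype(int)
    m=((w[...,2]-w[...,0])<25)&(w.max(-1)>50)
    n,l,st,ce=cv2.connectedComponentsWithStats(m.astype(np.uint8))
    print('pred',q.round(1))
    for k in range(1,n):
        if st[k,4]>lo: p=ce[k]+[x-r,y-r];print('  area',st[k,4],st[k,:4],p.round(1),'fixed',(Rm.T@(cast(c,p,z)[0][:2]-O)).round(4))
for y in(.103,-.103):
    print('pin');comps([-.014,y],12,.067)
    print('piv');comps([.008,y],9,.068)
    brown=lambda w:(w.max(-1)<125)&(w[...,2]>w[...,0]+18)
    q=proj(c,[*(O+Rm@[.057,np.sign(y)*.152]),.08])[0]; b=blob(i,q,brown,14);print('knob pred',q.round(1),b)
"
```

```text
t 27.55 tcp [0.5111 0.0231 0.2449] yaw_y 89.27 F [ 0.1 -0.2  1. ] cam [0.433 0.024 0.414]
pin
pred [413.7 192.9]
  area 82 [ 9  8 10 10] [414.4 192.5] fixed [-0.0144  0.1037]
  area 24 [ 5 22 12  3] [411.8 203.4] fixed [-0.0022  0.1015]
piv
pred [412.9 212.4]
  area 284 [ 0  0 19 19] [412.4 211.6] fixed [0.0071 0.1024]
knob pred [458.4 256.3] [457.62895928 255.239819  ]
pin
pred [222.7 200. ]
  area 79 [ 9  6 10 10] [223.7 198.6] fixed [-0.0156 -0.1017]
  area 40 [10 21 14  4] [226.5 210.9] fixed [-0.0013 -0.1004]
piv
pred [225.  219.3]
  area 281 [ 0  0 19 19] [224.5 219. ] fixed [ 0.0076 -0.1035]
knob pred [183.7 265.9] [185.16447368 267.58552632]
```

>>> drive_tool([
  [[0, -0.5, 1.3, 0, 0], [0, -1.2, 2.6, 0, 0], [0, -2, 3.9, 0, 0], [0, -3.3, 5.2, 0, 0], [0, -4.55, 5.2, 0.5, 0], [0, -4.55, 5.2, 2, 0], [0, -4.55, 5.2, 3.5, 0], [0, -4.55, 5.2, 5, 0], [0, -4.55, 5.2, 6.3, 0], [0, -4.55, 5.2, 6.3, 0]],
])

```text
t: 28.6
tcp_pos: [0.6432, 0.1772, 0.0492]
tool_rot: [0.006, 1.0, -0.001, -0.007]
force: [-0.7, -0.7, 0.3]
finger_gap: 0.0
gripper_force: 0.0
```

```bash
cat > arc.py <<'E'
from h import *
import sys
sg=float(sys.argv[1]);off=float(sys.argv[2])
O=np.array([.5607,.0249]);a=np.radians(1.5);Rm=np.array([[np.cos(a),-np.sin(a)],[np.sin(a),np.cos(a)]])
s=manip.sense();m=R.from_quat(s['tool_rot']).as_matrix()
print(s['t'],s['tcp_pos'].round(4),'fixed',(Rm.T@(s['tcp_pos'][:2]-O)).round(4))
for ph in range(45,140,6):
    p=np.radians(ph);k=np.array([.008+.07*np.cos(p)+off,sg*(.103+.07*np.sin(p))])
    print(ph,(m.T@(np.r_[O+Rm@k,.048]-s['tcp_pos'])/.03).round(2))
E
python3 arc.py 1 .0175
```

```text
28.6 [0.6432 0.1772 0.0492] fixed [0.0864 0.1501]
45 [0.38 0.07 0.04]
51 [0.57 0.22 0.05]
57 [0.77 0.36 0.05]
63 [0.99 0.47 0.05]
69 [1.22 0.56 0.05]
75 [1.45 0.63 0.06]
81 [1.69 0.67 0.06]
87 [1.94 0.69 0.06]
93 [2.18 0.68 0.07]
99 [2.42 0.64 0.07]
105 [2.66 0.58 0.07]
111 [2.89 0.5  0.08]
117 [3.11 0.39 0.08]
123 [3.31 0.26 0.08]
129 [3.5  0.11 0.09]
135 [ 3.68 -0.06  0.09]
```

>>> drive_tool([
  [[0, 0.38, 0.07, 0, 0], [0, 0.57, 0.22, 0, 0], [0, 0.77, 0.36, 0, 0], [0, 0.99, 0.47, 0, 0], [0, 1.22, 0.56, 0, 0], [0, 1.45, 0.63, 0, 0], [0, 1.69, 0.67, 0, 0], [0, 1.94, 0.69, 0, 0], [0, 1.94, 0.69, 0, 0]],
])

```text
t: 29.5
tcp_pos: [0.5874, 0.1987, 0.0551]
tool_rot: [0.005, 1.0, -0.001, -0.002]
force: [-0.1, -0.4, 0.1]
finger_gap: -0.001
gripper_force: 0.0
```

```bash
python3 arc.py 1 .0175 | tail -10
```

```text
81 [-0.17 -0.02  0.24]
87 [ 0.07 -0.01  0.24]
93 [ 0.31 -0.02  0.24]
99 [ 0.55 -0.05  0.24]
105 [ 0.79 -0.11  0.24]
111 [ 1.02 -0.19  0.24]
117 [ 1.24 -0.3   0.24]
123 [ 1.45 -0.43  0.24]
129 [ 1.64 -0.58  0.24]
135 [ 1.82 -0.75  0.25]
```

>>> drive_tool([
  [[0, 0.1, -0.01, 0.1, 0], [0, 0.31, -0.02, 0.2, 0], [0, 0.55, -0.05, 0.22, 0], [0, 0.79, -0.11, 0.22, 0], [0, 1.02, -0.19, 0.22, 0], [0, 1.13, -0.25, 0.22, 0]],
])

```text
t: 30.1
tcp_pos: [0.555, 0.1917, 0.049]
tool_rot: [0.005, 1.0, -0.0, -0.001]
force: [0.2, -0.4, -0.7]
finger_gap: -0.002
gripper_force: 0.5
```

```bash
python3 arc.py 1 .0175 | sed -n '1p;10,$p'
```

```text
30.1 [0.555  0.1917 0.049 ] fixed [-0.0013  0.1668]
93 [-0.76  0.23  0.03]
99 [-0.52  0.2   0.03]
105 [-0.29  0.14  0.03]
111 [-0.06  0.05  0.03]
117 [ 0.16 -0.06  0.03]
123 [ 0.37 -0.18  0.03]
129 [ 0.56 -0.34  0.03]
135 [ 0.74 -0.51  0.03]
```

>>> drive_tool([
  [[0, 0.08, 0, 0, 0], [0, 0.2, -0.07, 0, 0], [0, 0.37, -0.18, 0, 0], [0, 0.56, -0.34, 0, 0], [0, 0.74, -0.5, 0, 0], [0, 0.78, -0.53, 0, 0], [0, 0.78, -0.53, 0, 0]],
])

```text
t: 30.8
tcp_pos: [0.5322, 0.1754, 0.0492]
tool_rot: [0.005, 1.0, -0.0, -0.001]
force: [2.1, -0.8, -0.2]
finger_gap: 0.002
gripper_force: 0.7
```

```bash
python3 - <<'E'
from h import *
s,c,i=shot('w14')
O=np.array([.5607,.0249]);a=np.radians(1.5);Rm=np.array([[np.cos(a),-np.sin(a)],[np.sin(a),np.cos(a)]])
print('tool fixed',Rm.T@(s['tcp_pos'][:2]-O))
# knob visible in front (-x) of the finger
w=i.astype(int);m=(w.max(-1)<125)&(w[...,2]>w[...,0]+18)
q=proj(c,[*(O+Rm@[-.041,.152]),.08])[0];print('pred',q.round(1),blob(i,q,lambda w:(w.max(-1)<125)&(w[...,2]>w[...,0]+18),25))
E
```

```text
t 30.8 tcp [0.5322 0.1754 0.0492] yaw_y 89.43 F [ 2.1 -0.8 -0.2] cam [0.454 0.176 0.218]
tool fixed [-0.02459363  0.15120718]
pred [316.5 231.7] [313.57212318 226.80632091]
```

>>> drive_tool([
  [[0, 0.06, -0.04, 0, 0], [0, 0.12, -0.08, 0, 0], [0, 0.12, -0.08, 0, 0]],
])

```text
t: 31.15
tcp_pos: [0.5319, 0.1748, 0.0494]
tool_rot: [0.005, 1.0, 0.001, 0.003]
force: [5.8, 2.3, -2.0]
finger_gap: 0.003
gripper_force: 2.7
```

>>> drive_tool([
  [[0, 0.06, -0.03, 0, 0], [0, 0.1, -0.05, 0, 0], [0, 0.1, -0.05, 0, 0]],
])

```text
t: 31.45
tcp_pos: [0.532, 0.174, 0.0499]
tool_rot: [0.006, 1.0, 0.002, 0.006]
force: [9.0, 4.2, -2.9]
finger_gap: 0.005
gripper_force: 4.5
```

>>> drive_tool([
  [[0, -0.5, 0, 0, 0], [0, -0.9, 0, -1, 0], [0, -0.9, -0.5, -2.2, 0], [0, -0.9, -2, -2.8, 0], [0, -0.9, -3.5, -2.8, 0], [0, -0.9, -5, -2.8, 0], [0, -0.9, -6.5, -2.8, 0], [0, -1.3, -8, -2.8, 0], [0, -2.5, -9, -2.8, 0], [0, -3.7, -9.9, -2.8, 0]],
])

```text
t: 32.45
tcp_pos: [0.6327, -0.127, 0.1325]
tool_rot: [0.006, 1.0, 0.001, -0.002]
force: [1.1, 0.2, -0.1]
finger_gap: -0.005
gripper_force: 0.0
```

```bash
python3 - <<'E'
from h import *
goto(.6567,-.1247,.048,90)
E
```

```text
t 32.45 tcp [ 0.6327 -0.127   0.1325] yaw 89.32 F [ 1.1  0.2 -0.1] units [-0.81  0.08  2.81] turn -0.08
```

>>> drive_tool([
  [[0, -0.81, 0.08, 0, 0], [0, -0.81, 0.08, 0.5, 0], [0, -0.81, 0.08, 1.5, 0], [0, -0.81, 0.08, 2.4, 0], [0, -0.81, 0.08, 2.8, 0], [0, -0.81, 0.08, 2.8, 0], [0, -0.81, 0.08, 2.8, 0]],
])

```text
t: 33.15
tcp_pos: [0.6581, -0.1231, 0.0493]
tool_rot: [0.005, 1.0, 0.0, -0.0]
force: [-0.6, -0.1, 0.7]
finger_gap: 0.008
gripper_force: 0.0
```

```bash
python3 arc.py -1 .0175
```

```text
33.15 [ 0.6581 -0.1231  0.0493] fixed [ 0.0935 -0.1505]
45 [ 0.61 -0.09  0.04]
51 [ 0.79 -0.26  0.04]
57 [ 0.98 -0.41  0.04]
63 [ 1.19 -0.54  0.04]
69 [ 1.41 -0.65  0.04]
75 [ 1.64 -0.73  0.04]
81 [ 1.87 -0.79  0.04]
87 [ 2.12 -0.82  0.04]
93 [ 2.36 -0.83  0.05]
99 [ 2.6  -0.81  0.05]
105 [ 2.84 -0.77  0.05]
111 [ 3.08 -0.71  0.05]
117 [ 3.31 -0.61  0.05]
123 [ 3.52 -0.5   0.05]
129 [ 3.72 -0.36  0.05]
135 [ 3.91 -0.21  0.05]
```

>>> drive_tool([
  [[0, 0.5, -0.05, 0, 0], [0, 0.79, -0.26, 0.04, 0], [0, 0.98, -0.41, 0.06, 0], [0, 1.19, -0.54, 0.08, 0], [0, 1.41, -0.65, 0.1, 0], [0, 1.64, -0.73, 0.1, 0], [0, 1.87, -0.79, 0.1, 0], [0, 2.12, -0.82, 0.1, 0], [0, 2.2, -0.83, 0.1, 0]],
])

```text
t: 34.05
tcp_pos: [0.5905, -0.1474, 0.0457]
tool_rot: [0.005, 1.0, 0.001, -0.001]
force: [0.1, -0.5, 0.4]
finger_gap: -0.001
gripper_force: 0.6
```

```bash
python3 arc.py -1 .0175 | sed -n '1p;9,$p'
```

```text
34.05 [ 0.5905 -0.1474  0.0457] fixed [ 0.0253 -0.173 ]
87 [-0.13  0.01 -0.08]
93 [ 0.12 -0.   -0.08]
99 [ 0.36  0.02 -0.08]
105 [ 0.6   0.06 -0.08]
111 [ 0.84  0.12 -0.07]
117 [ 1.06  0.22 -0.07]
123 [ 1.28  0.33 -0.07]
129 [ 1.48  0.47 -0.07]
135 [ 1.67  0.62 -0.07]
```

>>> drive_tool([
  [[0, 0.15, 0, -0.04, 0], [0, 0.36, 0.02, -0.04, 0], [0, 0.6, 0.06, -0.04, 0], [0, 0.84, 0.12, -0.04, 0], [0, 1.06, 0.22, -0.04, 0], [0, 1.28, 0.33, -0.04, 0], [0, 1.48, 0.47, -0.04, 0], [0, 1.67, 0.62, -0.04, 0], [0, 1.72, 0.64, -0.04, 0], [0, 1.72, 0.64, -0.04, 0]],
])

```text
t: 35.05
tcp_pos: [0.5403, -0.1272, 0.0474]
tool_rot: [0.005, 1.0, 0.001, -0.0]
force: [1.9, 0.3, -0.9]
finger_gap: 0.003
gripper_force: 0.7
```

>>> drive_tool([
  [[0, 0.06, 0.03, 0, 0], [0, 0.14, 0.08, 0, 0], [0, 0.14, 0.08, 0, 0]],
])

```text
t: 35.35
tcp_pos: [0.5399, -0.1268, 0.0476]
tool_rot: [0.005, 1.0, -0.001, 0.003]
force: [6.6, -0.8, -2.0]
finger_gap: 0.002
gripper_force: 3.4
```

```bash
python3 arc.py -1 .0175 | sed -n '1p;16,$p'
```

```text
35.35 [ 0.5399 -0.1268  0.0476] fixed [-0.0248 -0.1511]
129 [-0.22 -0.2  -0.01]
135 [-0.03 -0.04 -0.01]
```

>>> drive_tool([
  [[0, -0.5, 0, 0, 0], [0, -0.9, 0, -1, 0], [0, -0.9, 0.5, -2.4, 0], [0, -0.3, 1.5, -3.8, 0], [0, 0.4, 2.7, -5.2, 0], [0, 1, 4, -6.5, 0], [0, 1, 5, -6.5, 0], [0, 1, 5, -6.5, 0], [0, 1, 5, -6.5, 0]],
])

```text
t: 36.25
tcp_pos: [0.5069, 0.0254, 0.2422]
tool_rot: [0.004, 1.0, -0.0, -0.001]
force: [-0.3, 0.2, 0.7]
finger_gap: -0.0
gripper_force: 0.0
```

```bash
python3 - <<'E'
from h import *
s,c,i=shot('w15')
O=np.array([.5607,.0249]);a=np.radians(1.5);Rm=np.array([[np.cos(a),-np.sin(a)],[np.sin(a),np.cos(a)]])
brown=lambda w:(w.max(-1)<125)&(w[...,2]>w[...,0]+18)
for y in(1,-1):
    piv=np.array([.008,y*.103])
    q=proj(c,[*(O+Rm@[-.041,y*.152]),.08])[0];b=blob(i,q,brown,14)
    k=Rm.T@(cast(c,b,.079)[0][:2]-O);d=k-piv;print('knob',q.round(1),b.round(1),k.round(4),'theta',np.arctan2(y*d[1],d[0])-np.pi/4)
    for f,r,z in(([-.014,y*.103],9,.067),([.008,y*.103],9,.068)):
        q=proj(c,[*(O+Rm@f),z])[0];b=blob(i,q,lambda w:((w[...,2]-w[...,0])<25)&(w.max(-1)>50),r);print(q.round(1),None if b is None else(Rm.T@(cast(c,b,z)[0][:2]-O)).round(4))
# end-top seam: dark gap profile along x at |y|=92 (clear of key), z=.057
for y in(.09,.114,-.09,-.114):
    ts=np.arange(-.012,.012,.001);q=proj(c,np.array([[*(O+Rm@[t,y]),.057] for t in ts])).astype(np.float32)
    print(y,cv2.remap(i,q[None,:,0],q[None,:,1],cv2.INTER_LINEAR)[0].astype(int).sum(1).tolist())
t=manip.snapshot('top')[:,:,::-1];t0=cv2.imread('pics/top0.png')
d=np.abs(t.astype(int)-t0).sum(2)
for n,(x0,x1,y0,y1) in {'plane':(296,322,258,300),'bottle':(348,378,140,174),'mug':(382,424,128,164)}.items(): print(n,(d[y0:y1,x0:x1]>90).mean())
E
```

```text
t 36.25 tcp [0.5069 0.0254 0.2422] yaw_y 89.58 F [-0.3  0.2  0.7] cam [0.429 0.026 0.411]
knob [465.3 175.6] [463.2 173. ] [-0.0435  0.15  ] theta 1.6164701127011232
[411.8 198.5] [-0.0165  0.1038]
[411. 218.] [0.0054 0.1022]
knob [165.6 185.3] [166.3 183.4] [-0.0427 -0.1514] theta 1.5942234855839383
[220.2 204.5] [-0.0162 -0.1041]
[222.3 223.8] [ 0.0053 -0.1024]
0.09 [605, 603, 590, 581, 588, 589, 590, 586, 577, 571, 570, 570, 571, 592, 616, 622, 613, 606, 598, 565, 570, 590, 605, 606]
0.114 [501, 388, 350, 318, 323, 388, 481, 542, 555, 554, 549, 543, 527, 497, 455, 383, 380, 422, 479, 523, 539, 545, 548, 547]
-0.09 [589, 582, 574, 569, 563, 557, 524, 479, 462, 431, 405, 415, 423, 425, 422, 422, 420, 420, 449, 517, 554, 576, 589, 595]
-0.114 [377, 371, 353, 326, 322, 389, 469, 539, 576, 585, 584, 589, 600, 605, 603, 585, 547, 528, 551, 585, 604, 608, 607, 597]
plane 0.010073260073260074
bottle 0.0
mug 0.10185185185185185
```

```bash
python3 -c "
from station import manip
print(manip.sign_off())"
```

```text
the job is handed in; nothing more can be done
None
```

The mould is closed and handed in at about 36 s: the loose half sits on the board against the fixed half, and both cams measured about 1.6 rad. I read the angles and the pin-to-pivot spacing (within 0.5 mm of closed) from camera images. The pin forces and the final judging result were not reported to me.

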